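Mount the toroidal mains transformer in the amplifier chassis

ROBOT

A 6-joint arm with a two-finger parallel gripper is mounted at the origin on the work surface. World frame = base frame: x ahead of the robot, y to its left, z up, the work surface at z = 0. Lengths are in m, angles in degrees, forces in N, time in s.
With the tool pointing down it reaches from about 0.275 to 0.725 m from the base axis. Payload 15.9 kg.
Tool frame: the origin (TCP) lies on the centre line of the jaws, within the pads' length; the fingertips stand 11 mm ahead of it and the grasp point (between the pads) lies 8 mm behind it; x points along the fingers, y is the direction in which the jaws open and shut, and the axes are right-handed (so a half turn about x gives the same grasp; the last joint's range is limited). The gripper opens to 85 mm and grips with 20 to 120 N. Pads are 22 mm wide; open, the fingers measure 114 mm over their backs; the gripper's body (76 mm by 85 mm) begins 54 mm behind the grasp point. The pads swing forward as they close: fully open they stand 13 mm farther back than shut.
Start: joints at [64.458, 12.198, -1.971, 75.831, 0, 90], TCP at [0.216, 0.451, 0.242] pointing down, gripper open.
Joint ranges: [-170.91, 170.91], [-42.67, 98.43], [-65.05, 77.54], [-120.47, 116.71], [-90, 82.35], [-180, 180]. Speed limits (degrees/s): [108.29, 108.29, 136.94, 147.25, 180, 180].

INTERFACE

Orientations are given as [roll, pitch, yaw] about the fixed x, y, z axes, in that order (R = Rz(yaw) Ry(pitch) Rx(roll)).
In Python, from workcell import robot, jaws, planner, status, eyes, job gives the robot as it stands. The module is installed in compiled form; this text tells all that it offers. Calls block until the motion is done:
- robot.reach(position, orientation): joint-space move of the TCP to a pose.
- robot.move_l(position, orientation=None, velocity=0.15): straight line of the TCP; orientation=None keeps the orientation; velocity is the mean speed in m/s.
- robot.move_joints(angles): joint-space move.
- jaws.command_gripper(opening, squeeze=None): finger opening in m; squeeze is the grip in N (None keeps the last); returns when the fingers have stopped.
- robot.hold(seconds).
- planner.solve_ik(position, orientation): joint angles nearest the present ones, or None.
- status.state(): the state.
- eyes.get_image(name): name is "side" or "top"; returns the picture (384x512x3 uint8, red, green, blue); there is no depth.
- eyes.camera_info(name): a dict with "intrinsics" (3x3 intrinsics, pixels), "extrinsics" (4x4, takes a point from camera to world coordinates). Camera axes: x right, y down, z forward; pixel columns grow to the right and rows downward; lengths in m; the calibration is good to about 2 mm. A picture is of the moment at which its call begins. camera_info takes no time and is no camera call.
A pose or a line that the arm cannot do raises robot.IKError and nothing moves.
- job.job_done(): hands the job in, once; it reports no verdict.
Trained networks look in the newest picture that a camera, given by its name, has taken for a name from the list of things; names that differ only in an ending like _2 or _b are one class to them, and where a whole thing is asked for, a point or a joint stands for the part that bears it (a point fixed in the world has none). Each returns a list of dicts, best first, with "confidence" (0 to 1); they miss things now and then, are a little off and sometimes report something else, mostly with a low value. They report only what shows in the picture. A call takes as long as a camera call. They do not tell look-alikes from the thing itself.
- eyes.search_frame(camera, thing): "xy" ([column, row] in pixels, amid what is visible of it).
- eyes.regions_of(camera, thing): "pixels" (384x512 bool, what is visible of it) and "xy" ([column, row] in pixels, amid what is visible of it).
- eyes.pinpoint(camera, thing): "xy" ([column, row] in pixels: a listed point, or the origin of a listed thing).
The state is a dict: "clock": time; "qpos": joint angles; "qd": joint speeds; "tau": joint torques, N m; "tool_pos": TCP position; "eef_rot": TCP orientation; "ft_force": force on the tool from outside, world axes, zero at the start; "wrist_torque": the same for the moment, N m; "opening": finger opening in m.
Only numpy, scipy, OpenCV 4.12 (cv2) and the standard library are available. Lean on these libraries where they do the work, as an engineer would, in place of code of your own. Each camera call takes 0.05 s, during which the arm holds its last target.

TASK

Mount the toroidal transformer on the threaded stud in the amplifier chassis, ready for its nut: first the wide rubber pad goes over the stud and flat on the chassis floor, then the transformer on it, then the small rubber pad centred on top, and last the dished steel washer with its sunken middle seated in the small pad's hole. Lower the transformer down the stud, do not let it drop, and leave the solder reel, tape roll, capacitor and volume knob standing where they are.

Things in the scene. Friction and masses are not known exactly. Their poses are not given: they have to be found in the camera images.
- chassis: Fixed aluminium tray, 220 (x) x 180 (y) mm; origin at its centre at bench level, z up. Floor 10 mm above the bench, thin walls up to 30 mm. Circuit board over x = -97 to -31 mm (parts up to 45 mm above the bench). Finned heat sink outside the +y wall, y = 90 to 120 mm, top 48 mm. Place and yaw (up to 0.2 rad) vary.
- stud: Upright threaded steel stud fixed in the chassis at x = 35, y = 0 mm of the chassis frame: 6 mm diameter, 46 mm tall above the chassis floor, top 3 mm tapering to 3 mm across. Origin: centre of its foot, on the chassis floor, z up along it. Bare floor round it to the walls 75 mm away in +x, 90 mm in +y and -y, and to the circuit board 66 mm away in -x.
- wide_pad: Loose flat black rubber ring, the wider of two: 62 mm outside, 20 mm hole, 5 mm thick, 25 g (stiff, hardly gives when gripped). Lies flat on the bench. Origin: centre of its underside, z up.
- transformer: Loose ring-shaped (toroidal) transformer wrapped in amber-brown tape with small brass solder tags on top: 64 mm outside, 28 mm tall, 22 mm hole right through, 0.28 to 0.44 kg. Stands flat on the bench. Origin: centre of its underside, z up.
- small_pad: Loose flat black rubber ring, the smaller of two: 48 mm outside, 28 mm hole, 5 mm thick, 14 g (stiff). Lies flat on the bench. Origin: centre of its underside, z up.
- dished_washer: Loose bright steel saucer-like washer, 44 mm across, 11 mm tall, 45 g, lying sunk side down (right way up). Sunk middle 20 mm across at the bottom, 23 at the top, 4.5 mm deep, with a 13 mm hole. Flat flange 4.5 to 6.5 mm above the lowest face; turned-up rim, 2 mm thick, from there up to 11 mm. Origin: centre of its lowest face, z up; seated, that is 33.5 mm above the chassis floor.
- solder_reel: Bystander: small white reel of solder standing on end, 50 mm across, 38 mm tall. Origin: centre of its underside.
- tape_roll: Bystander: roll of blue insulating tape on a cardboard core lying flat, 54 mm across, 34 mm hole, 18 mm tall. Origin: centre of its underside.
- capacitor: Bystander: dark cylindrical electrolytic capacitor standing upright, 35 mm across, 45 mm tall. Origin: centre of its underside.
- volume_knob: Bystander: plain turned aluminium control knob, 35 mm across, 18 mm tall. Origin: centre of its underside.
Mind the look-alikes: they are no part of the job. Of the things like the transformer, leave any that is green; of the rest the larger one is meant.

How it is judged:
By the outcome, as a careful person would: the job done as asked, in the order asked, and still so for the second after the job is handed in, with the robot touching nothing.
It also fails if it takes over 136 s, if anything falls off the work surface, if the arm or the gripper's body presses on something with over 40 N, if the wrist force passes 120 N, or if a joint passes its speed limit or range.

## Working session

There is one attempt and no reset: what is moved stays moved. The work goes in short steps, each a Python script; the robot and the scene stay as the last script left them, time stands still between calls to the robot, and variables do not carry over. Pictures are saved under pics/ and viewed, and the job is handed in when it is done.

```bash
mkdir -p pics; python3 - <<'E'
from workcell import robot,jaws,planner,status,eyes,job
import cv2,numpy as np
for n in("top","side"):
    im=eyes.get_image(n); cv2.imwrite(f"pics/{n}0.png",cv2.resize(im[:,:,::-1],None,fx=1.5,fy=1.5))
    i=eyes.camera_info(n); print(n,np.round(i["intrinsics"],1).tolist(),np.round(i["extrinsics"],3).tolist())
    for t in["chassis","stud","wide_pad","transformer","small_pad","dished_washer","solder_reel","tape_roll","capacitor","volume_knob"]:
        print(t,[(np.round(d["xy"],1).tolist(),round(d["confidence"],2)) for d in eyes.pinpoint(n,t)])
print(status.state())
E
```

```text
top [[368.9, 0.0, 257.2], [0.0, 368.9, 191.4], [0.0, 0.0, 1.0]] [[0.023, -0.987, 0.161, 0.348], [-1.0, -0.022, 0.006, 0.017], [-0.003, -0.162, -0.987, 0.958], [0.0, 0.0, 0.0, 1.0]]
chassis [([269.8, 156.4], 0.82)]
stud [([274.2, 144.9], 0.37), ([111.9, 216.1], 0.27)]
wide_pad [([113.1, 216.3], 0.2)]
transformer [([136.9, 248.8], 0.83), ([163.2, 211.4], 0.7), ([160.1, 166.9], 0.68), ([206.7, 222.7], 0.65)]
small_pad [([406.4, 163.8], 0.59)]
dished_washer [([104.5, 174.1], 0.47)]
solder_reel [([410.0, 210.8], 0.68), ([113.9, 216.0], 0.39)]
tape_roll [([359.9, 216.3], 0.58)]
capacitor [([114.0, 217.2], 0.52)]
volume_knob [([159.9, 164.8], 0.7)]
side [[406.3, 0.0, 255.5], [0.0, 406.3, 185.1], [0.0, 0.0, 1.0]] [[0.718, -0.365, 0.592, -0.269], [-0.696, -0.356, 0.624, -0.793], [-0.017, -0.86, -0.51, 0.719], [0.0, 0.0, 0.0, 1.0]]
chassis [([282.2, 191.1], 0.88)]
stud [([288.3, 185.1], 0.42)]
wide_pad [([290.1, 184.4], 0.74), ([341.7, 223.1], 0.58)]
transformer [([197.7, 180.2], 0.68), ([165.1, 181.8], 0.68), ([210.4, 196.3], 0.57)]
small_pad [([381.5, 243.3], 0.51)]
dished_washer [([193.5, 156.6], 0.55)]
solder_reel [([354.5, 265.0], 0.79), ([381.1, 242.4], 0.5)]
tape_roll [([306.0, 242.1], 0.56)]
capacitor [([173.3, 166.6], 0.63)]
volume_knob [([220.0, 167.8], 0.55)]
{'clock': 1.1, 'qpos': array([ 6.44570305e+01,  1.21984282e+01, -1.96869169e+00,  7.58307685e+01,
       -7.59920144e-05,  9.00013668e+01]), 'qd': array([-0.05133878,  0.09446909, -0.09173473, -0.09770133,  0.00951055,
        0.0701811 ]), 'tau': array([-7.85847515e-04, -6.85972166e+01,  4.87327802e+01,  1.73531000e-03,
       -3.78848654e-05, -5.97618850e-05]), 'tool_pos': array([0.21559687, 0.45113628, 0.2423203 ]), 'eef_rot': array([87.94029064, 89.99788705, 62.39595437]), 'ft_force': array([ 0.84402814,  0.04192021, -0.09895858]), 'wrist_torque': array([ 0.00954016, -0.04604774,  0.00468481]), 'opening': 0.08543528971688057}
```

View pics/top0.png

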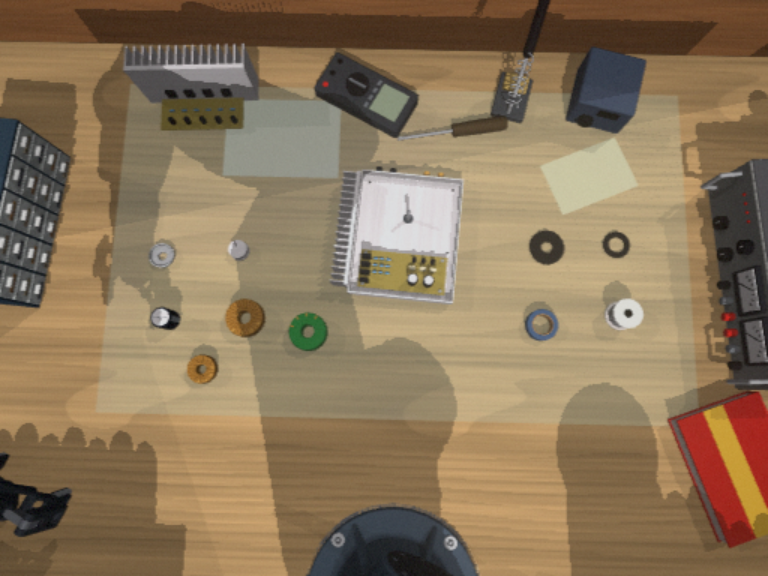

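View pics/side0.png

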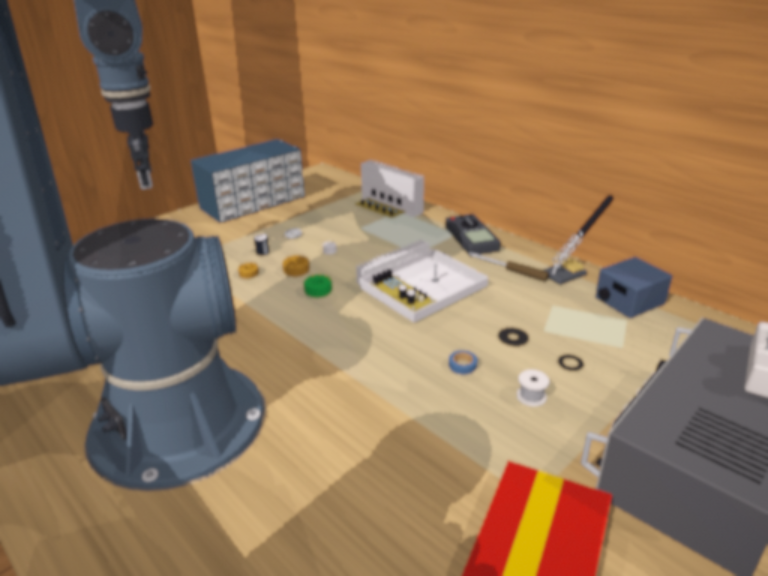

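The top view shows the wide pad at about (364,164), the small pad at (410,162), the transformer at (163,212), the washer at (108,170) and the stud at about (272,143). The green ring and the small amber ring are decoys. Next I'll localise these with masks.

```bash
cat > h.py <<'E'
from workcell import robot,jaws,planner,status,eyes,job
import cv2,numpy as np
from scipy.optimize import least_squares
G={"wide_pad":(.031,.005),"transformer":(.032,.028),"small_pad":(.024,.005),"dished_washer":(.022,.011),"solder_reel":(.025,.038),"tape_roll":(.027,.018),"capacitor":(.0175,.045),"volume_knob":(.0175,.018)}
def proj(cam,P):
    i=eyes.camera_info(cam);E=np.linalg.inv(i["extrinsics"]);P=np.atleast_2d(P)
    p=(E[:3,:3]@P.T+E[:3,3:]).T;q=(i["intrinsics"]@p.T).T
    return q[:,:2]/q[:,2:]
def back(cam,uv,z):
    i=eyes.camera_info(cam);E=i["extrinsics"];d=E[:3,:3]@np.linalg.inv(i["intrinsics"])@np.array([uv[0],uv[1],1.])
    o=E[:3,3];return o+d*(z-o[2])/d[2]
def hullc(pts):
    h=cv2.convexHull(np.float32(pts));m=cv2.moments(h);return np.array([m['m10']/m['m00'],m['m01']/m['m00']]),m['m00']
A=np.linspace(0,2*np.pi,72)[:-1]
def cyl(x,y,z,r,h):
    return np.array([(x+r*np.cos(a),y+r*np.sin(a),z+k) for a in A for k in(0,h)])
def maskhull(m):
    n,l,s,_=cv2.connectedComponentsWithStats(m.astype(np.uint8));k=1+np.argmax(s[1:,4]);v,u=np.nonzero(l==k)
    c=np.concatenate([np.c_[u+a,v+b] for a in(-.5,.5) for b in(-.5,.5)]);return hullc(c)
def locate(cam,m,thing,z=0):
    c,a=maskhull(m);r,h=G[thing]
    f=lambda p:hullc(proj(cam,cyl(p[0],p[1],z,r,h)))[0]-c
    s=least_squares(f,back(cam,c,h/2+z)[:2],diff_step=1e-4).x
    return s,a/hullc(proj(cam,cyl(s[0],s[1],z,r,h)))[1]
E
python3 - <<'E'
from h import *
for n in("top","side"):
    eyes.get_image(n)
    for t in list(G):
        for d in eyes.regions_of(n,t):
            if d["pixels"].sum()<8: continue
            s,ra=locate(n,d["pixels"],t); print(n,t,np.round(d["xy"],1),round(d["confidence"],2),np.round(s,4),"arearatio",round(ra,2))
    for t in("stud","chassis"):
        for d in eyes.pinpoint(n,t): print(n,t,np.round(d["xy"],1),round(d["confidence"],2),back(n,d["xy"],.01 if t=="stud" else 0))
print(status.state()["clock"])
E
```

```text
top wide_pad [364.  165.6] 0.91 [ 0.5817 -0.2583] arearatio 1.04
top wide_pad [413.8 207.7] 0.7 [ 0.466  -0.3901] arearatio 0.91
top transformer [161.5 208.6] 0.91 [0.4444 0.2636] arearatio 1.0
top transformer [202.4 221.2] 0.88 [0.4227 0.1539] arearatio 1.01
top transformer [136.1 246.3] 0.79 [0.3556 0.3295] arearatio 0.56
top transformer [414.7 209.6] 0.3 [ 0.4647 -0.3837] arearatio 0.75
top small_pad [407.3 163.8] 0.56 [ 0.5898 -0.3812] arearatio 0.99
top dished_washer [103.7 173.7] 0.53 [0.5534 0.4207] arearatio 1.06
top solder_reel [415.9 209.9] 0.84 [ 0.4651 -0.3827] arearatio 1.01
top tape_roll [355.5 221.9] 0.72 [ 0.4436 -0.2438] arearatio 0.93
top capacitor [109.1 217.7] 0.66 [0.44   0.3978] arearatio 0.97
top volume_knob [158.3 166.2] 0.64 [0.5646 0.2838] arearatio 0.87
top stud [272.9 146.4] 0.39 [ 0.62484805 -0.01553714  0.01      ]
top chassis [272.4 155.6] 0.82 [ 0.60231903 -0.01495728  0.        ]
side wide_pad [340.3 222.7] 0.47 [ 0.5843 -0.2626] arearatio 0.94
side transformer [164.2 179.2] 0.68 [0.3534 0.3196] arearatio 0.49
side transformer [197.  176.9] 0.51 [0.4436 0.2549] arearatio 0.79
side transformer [210.9 191. ] 0.49 [0.4239 0.1488] arearatio 0.89
side small_pad [376.2 243.5] 0.69 [ 0.5912 -0.3852] arearatio 0.83
side dished_washer [192.7 155.2] 0.51 [0.5521 0.4169] arearatio 0.78
side dished_washer [309.1 237.5] 0.17 [ 0.4485 -0.2456] arearatio 1.61
side solder_reel [354.6 258.7] 0.91 [ 0.4649 -0.3865] arearatio 0.93
side tape_roll [307.3 240.8] 0.67 [ 0.4446 -0.2468] arearatio 1.03
side capacitor [174.  160.8] 0.57 [0.4376 0.3894] arearatio 1.03
side stud [289.1 186.2] 0.55 [ 0.62935749 -0.01283399  0.01      ]
side chassis [279.7 193.4] 0.69 [ 0.58500453 -0.01074654  0.        ]
2.2
```

```bash
python3 - <<'E'
from h import *
for n,(u,v,w,h) in {"top":(220,100,100,110),"side":(225,155,110,70)}.items():
    im=eyes.get_image(n)[:,:,::-1];cv2.imwrite(f"pics/{n}z.png",cv2.resize(im[v:v+h,u:u+w],None,fx=5,fy=5,interpolation=cv2.INTER_CUBIC))
E
```

```text
(no output)
```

View zooms.

View pics/topz.png

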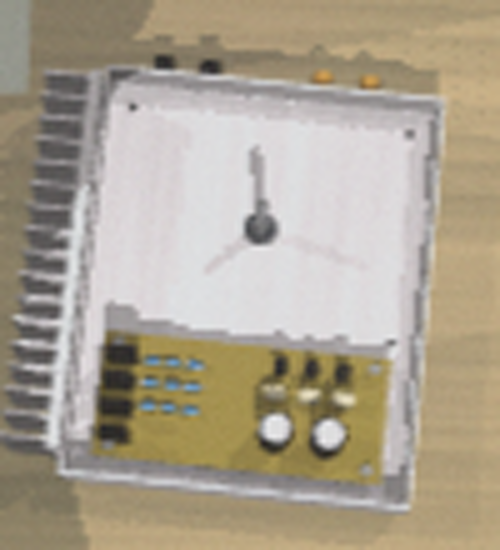

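View pics/sidez.png

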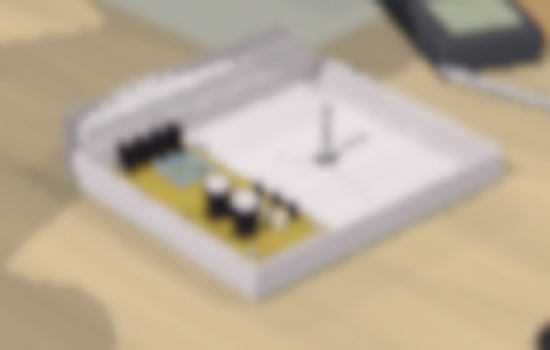

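```bash
python3 - <<'E'
from h import *
f=lambda p,o=(220,100):((p[0]+.5)/5-.5+o[0],(p[1]+.5)/5-.5+o[1])
C=[back("top",f(p),.03)[:2] for p in[(108,70),(442,97),(408,508),(60,473)]]
print(np.round(C,4));print(np.mean(C,0),[np.linalg.norm(C[i]-C[i-1]) for i in range(4)])
print([np.degrees(np.arctan2(*(C[a]-C[b])[::-1])) for a,b in((1,2),(0,3))])
print(back("top",f((261,228)),.01),back("side",f((325,158),(225,155)),.01),back("side",f((327,104),(225,155)),.056))
for r in planner.solve_ik([.582,-.26,.1],[0,90,0]),planner.solve_ik([.59,-.383,.1],[0,90,0]),planner.solve_ik([.553,.419,.1],[0,90,0]),planner.solve_ik([.628,-.013,.1],[0,90,0]):print(r)
E
```

```text
[[ 0.7067  0.0702]
 [ 0.6956 -0.106 ]
 [ 0.4769 -0.0889]
 [ 0.4909  0.0882]]
[ 0.59250315 -0.00910618] [np.float64(0.21654425062931412), np.float64(0.17658768270097477), np.float64(0.21938847773903705), np.float64(0.17769706165608318)]
[np.float64(-4.46465794869538), np.float64(-4.763643798733609)]
[ 0.62808013 -0.01256187  0.01      ] [ 0.63054084 -0.01404808  0.01      ] [ 0.62541731 -0.01881704  0.056     ]
[-24.0720061   31.66725726   5.6462555   63.97899824   0.
 -24.0720061 ]
[-32.98972025  39.8526691   19.82616401  69.97349492   0.
 -32.98972025]
[37.1506761  38.5901619  17.5722489  68.98208699  0.         37.1506761 ]
[-1.18588976 30.58371175  3.84935003 63.26563828  0.         -1.18588976]
```

```bash
cat >> h.py <<'E'
def st():
    s=status.state();return s
def show(tag=""):
    s=st();print(tag,"t%.1f"%s["clock"],np.round(s["tool_pos"],4),"F",np.round(s["ft_force"],1),"open %.4f"%s["opening"])
def down(x,y,yaw,zfrom,zmin,step=.001,thr=3,v=.03):
    """step down until contact force"""
    f0=st()["ft_force"][2];z=zfrom
    while z>zmin+1e-6:
        z-=step;robot.move_l([x,y,z],[0,90,yaw],velocity=v)
        if abs(st()["ft_force"][2]-f0)>thr: return z,True
    return z,False
STUD=np.array([.628,-.0125])
E
python3 - <<'E'
from h import *
x,y=.583,-.260
jaws.command_gripper(.072,30)
robot.reach([x,y,.10],[0,90,-90]); show("above")
robot.move_l([x,y,.016],[0,90,-90],velocity=.12);show()
print(down(x,y,-90,.016,.002)); show("touch")
E
```

```text
above t5.5 [ 0.5834 -0.2592  0.1002] F [ 0.5 -0.  -0.7] open 0.0722
 t6.3 [ 0.5835 -0.2601  0.0168] F [-0.4  0.4 -0.5] open 0.0723
(0.001999999999999993, True)
touch t9.8 [ 0.5831 -0.26    0.0027] F [-3.9  1.3 10.5] open 0.0720
```

The touch matches my finger-linkage model: at 72 mm opening the tips are about 2.7 mm ahead of the TCP. Next I centre the pad in x, then grip it in y.

```bash
cat >> h.py <<'E'
def tip(o):  # tip distance ahead of TCP at opening o (m)
    s=-.1045+o/2/.05715;return .011-.05715*(.9945-np.sqrt(1-s*s))
E
python3 - <<'E'
from h import *
x,y=.583,-.260
z=.0012+tip(.062);print(z)
robot.move_l([x,y,z+.002],[0,90,-90],velocity=.05)
jaws.command_gripper(.069,20);robot.move_l([x,y,z],[0,90,-90],velocity=.05)
jaws.command_gripper(.055,20);show("x grip")
jaws.command_gripper(.072);robot.move_l([x,y,.045],velocity=.12)
robot.reach([x,y,.045],[0,90,0])
robot.move_l([x,y,z],[0,90,0],velocity=.1)
jaws.command_gripper(.055,40);show("y grip")
robot.move_l([x,y,.10],velocity=.1);show("lift")
for n in("top","side"):
    im=eyes.get_image(n)[:,:,::-1]; p=proj(n,[[x,y,.1]])[0].astype(int)
    cv2.imwrite(f"pics/{n}1.png",cv2.resize(im[max(0,p[1]-60):p[1]+60,p[0]-70:p[0]+70],None,fx=4,fy=4))
E
```

```text
0.006742632443602839
x grip t10.8 [ 0.5829 -0.26    0.0071] F [-3.9  0.4  5.7] open 0.0608
y grip t13.8 [ 0.5835 -0.2602  0.0082] F [-3.9  1.6 10. ] open 0.0587
lift t14.9 [ 0.5826 -0.2598  0.0993] F [0.1 0.1 0.3] open 0.0582
```

```bash
python3 -c "
import cv2,numpy as np
a=cv2.imread('pics/top1.png');b=cv2.imread('pics/side1.png');h=min(a.shape[0],b.shape[0])
cv2.imwrite('pics/c1.png',cv2.resize(np.hstack([a[:h],b[:h]]),None,fx=.7,fy=.7))"
```

```text
(no output)
```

View pics/c1.png

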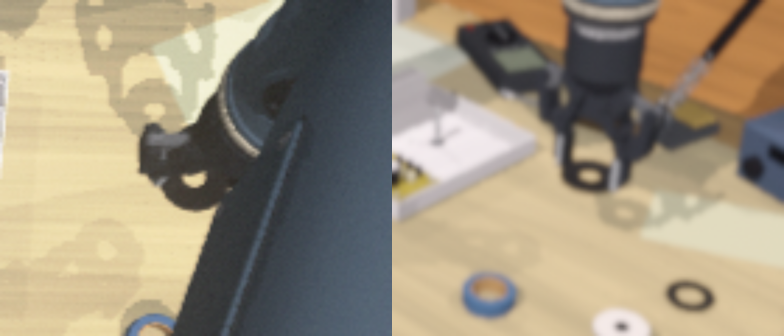

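The pad is held level at the fingertips. Now to the stud.

```bash
cat >> h.py <<'E'
def snap(name,P,w=(40,40),fx=8):
    out=[]
    for n in("top","side"):
        im=eyes.get_image(n)[:,:,::-1]; p=proj(n,[P])[0].astype(int)
        c=im[p[1]-w[1]:p[1]+w[1],p[0]-w[0]:p[0]+w[0]]
        out.append(cv2.resize(c,(400,400*w[1]//w[0]),interpolation=cv2.INTER_CUBIC))
    cv2.imwrite(f"pics/{name}.png",np.hstack(out))
E
python3 - <<'E'
from h import *
robot.reach([*STUD,.10],[0,90,0]);robot.move_l([*STUD,.075],velocity=.1);show()
snap("s1",[*STUD,.06])
E
```

```text
t16.4 [ 0.6277 -0.0134  0.0748] F [0.4 0.  0.4] open 0.0580
```

View pics/s1.png

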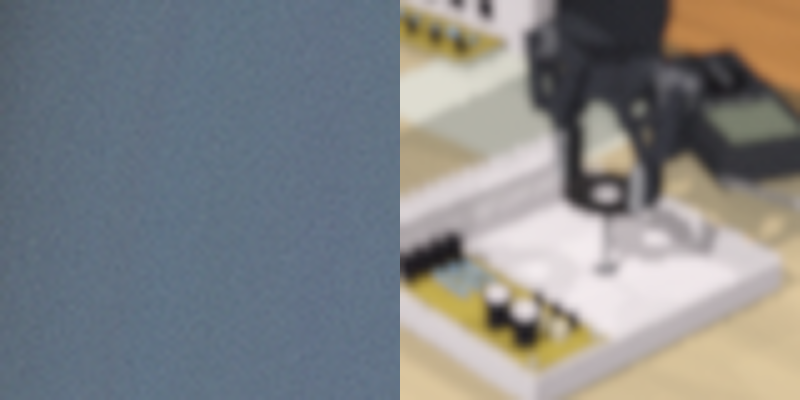

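```bash
python3 - <<'E'
from h import *
P=[*STUD,.06];p=proj("side",[P])[0].astype(int)
f=lambda q:((q[0]+.5)/5-.5+p[0]-40,(q[1]+.5)/5-.5+p[1]-40)
t=st()["tool_pos"]
print("hole",back("side",f((605-400,192)),.0745-.0022),"tcp",t)
print("stud foot",back("side",f((606-400,269)),.01), proj("side",[[t[0],t[1],.072]])[0],f((205,192)))
eyes.get_image("side")
for n in("wide_pad","stud"):
  for d in eyes.regions_of("side",n): print(n,d["xy"],d["confidence"],maskhull(d["pixels"])[0],d["pixels"].sum())
  for d in eyes.pinpoint("side",n): print(n,d["xy"],d["confidence"])
E
```

```text
hole [ 0.62470556 -0.01711297  0.0723    ] tcp [ 0.62830306 -0.01303601  0.07563136]
stud foot [ 0.63002442 -0.01541698  0.01      ] [289.40296462 170.29492259] (np.float64(289.6), np.float64(171.0))
wide_pad [289.3, 170.1] 0.6
stud [287.9, 185.3] 0.35
```

```bash
python3 - <<'E'
from h import *
x,y=.629,-.0125
robot.move_l([x,y,.066],[0,90,0],velocity=.05)
print(down(x,y,0,.066,.050,step=.002,thr=2.5,v=.04));show()
E
```

```text
(0.04999999999999999, False)
 t19.0 [ 0.6289 -0.0125  0.0498] F [0.3 1.  0.2] open 0.0584
```

The stud is inside the pad's hole. I'll use that to locate the stud by lateral touch before setting the pad down.

```bash
python3 - <<'E'
from h import *
x,y=.629,-.0125;z=.042
robot.move_l([x,y,z],[0,90,0],velocity=.06);robot.hold(.1)
f0=st()["ft_force"].copy()
for ax in(0,1):
    for sg in(1,-1):
        hit=None
        for k in range(3,12):
            p=[x,y,z];p[ax]+=sg*k*.001
            robot.move_l(p,velocity=.03 if k>3 else .06)
            s=st();df=s["ft_force"]-f0
            if abs(df[ax])>2.0: hit=(k,s["tool_pos"][ax],df[ax]);break
        print(ax,sg,hit)
        robot.move_l([x,y,z],velocity=.06)
show()
E
```

```text
0 1 (9, np.float64(0.6374126868717521), np.float64(-6.163438566012842))
0 -1 (8, np.float64(0.6220228574399492), np.float64(7.02767952120414))
1 1 (8, np.float64(-0.005252640616090814), np.float64(-6.349011090271821))
1 -1 (8, np.float64(-0.02019886726013838), np.float64(4.6208463911445365))
 t26.8 [ 0.629  -0.0122  0.042 ] F [-0.  -0.3 -0.3] open 0.0581
```

```bash
sed -i 's/^STUD=.*/STUD=np.array([.6297,-.0127])/' h.py; python3 - <<'E'
from h import *
robot.move_l([*STUD,.022],[0,90,0],velocity=.08)
print(down(*STUD,0,.022,.0165,step=.001,thr=3));show()
jaws.command_gripper(.074);show("rel")
robot.move_l([*STUD,.085],velocity=.15)
# transformer
x,y=.444,.260
robot.reach([.52,.13,.12],[0,90,0])
jaws.command_gripper(.085)
robot.reach([x,y,.10],[0,90,-90])
snap("s2",[*STUD,.02])
show()
E
```

```text
(0.017999999999999995, True)
 t28.2 [ 0.6298 -0.0127  0.0183] F [-1.4  1.   4. ] open 0.0580
rel t28.5 [ 0.6297 -0.0127  0.0179] F [-0.8  0.8 -0.1] open 0.0740
 t31.9 [0.4442 0.2598 0.1   ] F [-0.4  0.4  0.2] open 0.0852
```

View pics/s2.png

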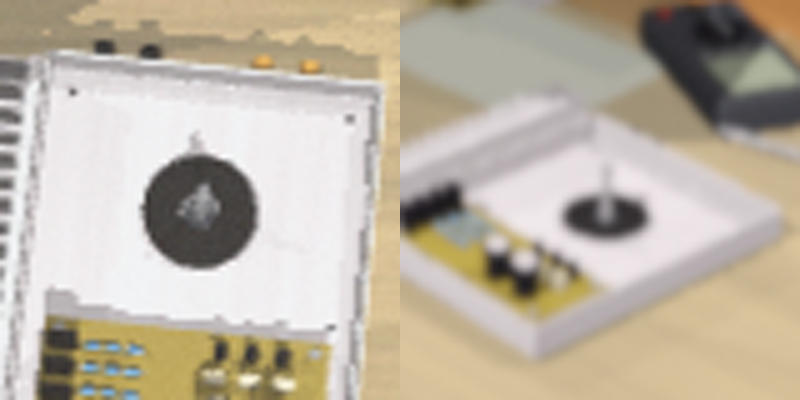

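The wide pad lies flat and centred on the stud. Next is the transformer: centre it in x, grip it in y and lift.

```bash
python3 - <<'E'
from h import *
x,y=.444,.260
z=.006+tip(.064);print(z)
robot.move_l([x,y,.045],[0,90,-90],velocity=.15)
print(down(x,y,-90,.045,z,step=(.045-z)/5,thr=4,v=.06));show()
jaws.command_gripper(.055,25);show("x grip")
jaws.command_gripper(.085);robot.move_l([x,y,.06],velocity=.12)
robot.reach([x,y,.06],[0,90,0])
print(down(x,y,0,.06,z,step=(.06-z)/5,thr=4,v=.08))
jaws.command_gripper(.055,80);show("y grip")
robot.move_l([x,y,.14],velocity=.1);robot.hold(.2);show("lift")
snap("s3",[x,y,.14],w=(50,50))
E
```

```text
0.011043346470242278
(np.float64(0.011043346470242273), False)
 t33.7 [0.4437 0.2598 0.0106] F [-1.1  0.7  0.4] open 0.0849
x grip t34.1 [0.4443 0.2601 0.0115] F [-1.1 -1.7  5.7] open 0.0642
(np.float64(0.011043346470242268), False)
y grip t38.1 [0.4443 0.2604 0.0119] F [-3.7  0.7 10.3] open 0.0611
lift t39.8 [0.4439 0.2599 0.1397] F [ 0.2  0.3 -5.2] open 0.0610
```

View pics/s3.png

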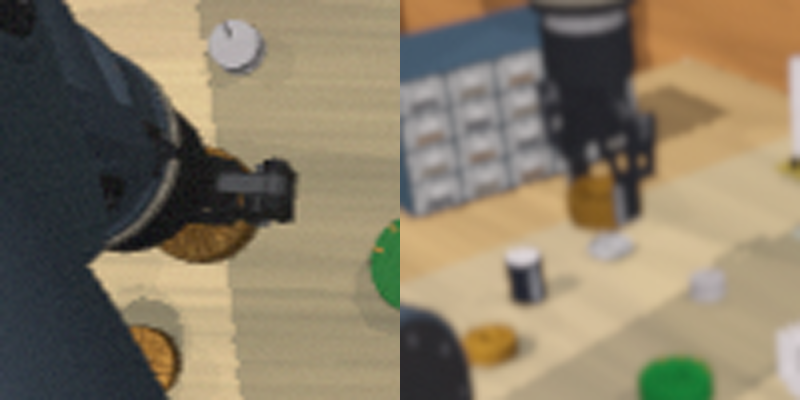

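```bash
python3 - <<'E'
from h import *
robot.reach([*STUD,.14],[0,90,0])
robot.move_l([*STUD,.085],velocity=.1);robot.hold(.2);show()
snap("s4",[*STUD,.06])
E
```

```text
t42.0 [ 0.6301 -0.0127  0.0857] F [ 0.5  0.5 -3.7] open 0.0609
```

View pics/s4.png

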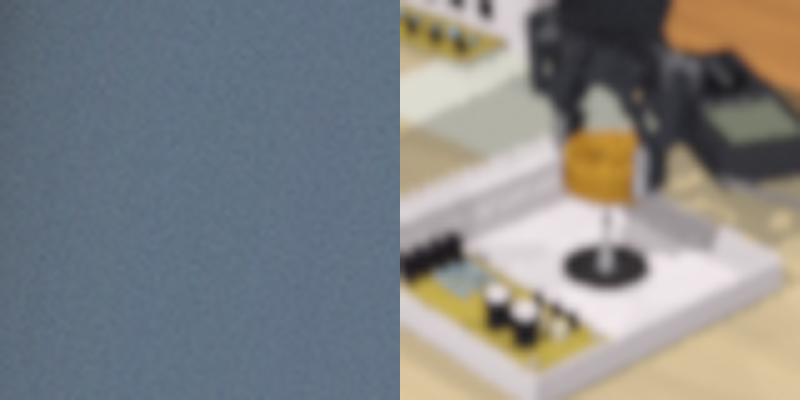

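```bash
python3 - <<'E'
from h import *
r=down(*STUD,0,.085,.055,step=.0025,thr=4,v=.05);print(r);show()
if not r[1]:
    robot.move_l([*STUD,.032],velocity=.06)
    robot.hold(.1);print(down(*STUD,0,.032,.0245,step=.0008,thr=2.5,v=.02));show()
E
```

```text
(0.05499999999999998, False)
 t45.1 [ 0.6296 -0.0127  0.0548] F [-0.8  0.4 -4.9] open 0.0606
(0.02640000000000001, True)
 t47.5 [ 0.6298 -0.0127  0.0269] F [-3.2 -1.4  5.5] open 0.0609
```

```bash
python3 - <<'E'
from h import *
jaws.command_gripper(.080);show("rel")
robot.move_l([*STUD,.10],velocity=.15)
robot.reach([.60,-.20,.12],[0,90,0]);jaws.command_gripper(.060)
x,y=.590,-.383
robot.reach([x,y,.07],[0,90,-90]);show()
snap("s5",[*STUD,.04],w=(30,30))
for n in("top","side"):
    eyes.get_image(n)
    for d in eyes.regions_of(n,"transformer"):
        s=locate(n,d["pixels"],"transformer",.015);print(n,d["confidence"],s)
E
```

```text
rel t47.8 [ 0.6298 -0.0127  0.0264] F [-0.3 -0.6 -0. ] open 0.0797
 t50.8 [ 0.5903 -0.3825  0.0702] F [-0.3  0.4 -0.4] open 0.0599
top 0.78 (array([0.35591039, 0.32297171]), 0.5408155779989285)
top 0.77 (array([0.42112698, 0.15126528]), 0.9967397360687108)
top 0.68 (array([ 0.62880927, -0.01217674]), 1.0174641653997611)
side 0.84 (array([0.40688017, 0.12720168]), 0.8738461174217381)
side 0.57 (array([ 0.6284002 , -0.01709752]), 0.9436051620490672)
side 0.41 (array([0.33813706, 0.29541147]), 0.5617283381694902)
```

View pics/s5.png

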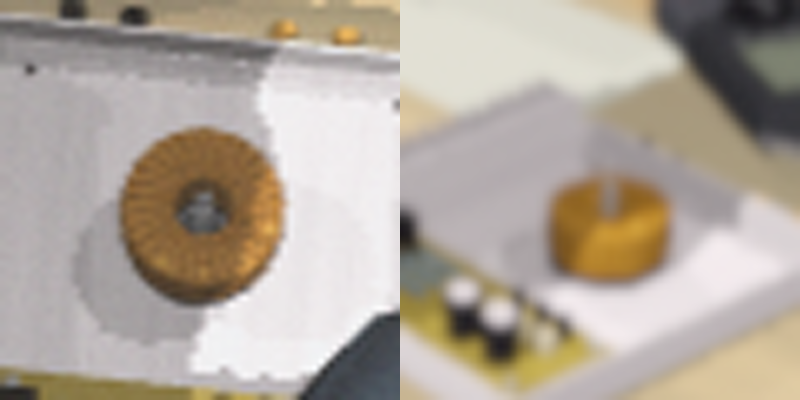

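```bash
python3 - <<'E'
from h import *
x,y=.590,-.383
zt=lambda g:g+tip(.048)
z=zt(.002);print(z)
jaws.command_gripper(.066,20)
robot.move_l([x,y,.025],[0,90,-90],velocity=.12)
print(down(x,y,-90,.025,z,step=(.025-z)/4,thr=4,v=.05))
jaws.command_gripper(.042,20);show("x grip")
jaws.command_gripper(.066);robot.move_l([x,y,.04],velocity=.12)
robot.reach([x,y,.04],[0,90,0])
print(down(x,y,0,.04,z,step=(.04-z)/4,thr=4,v=.08))
jaws.command_gripper(.042,35);show("y grip")
robot.move_l([x,y,.10],velocity=.1);robot.hold(.1);show("lift")
snap("s6",[x,y,.10],w=(40,40))
E
```

```text
0.010396419056650391
(np.float64(0.01039641905665039), False)
x grip t53.2 [ 0.5901 -0.3831  0.0108] F [-0.8  1.4  4.7] open 0.0460
(np.float64(0.01039641905665039), False)
y grip t56.7 [ 0.5901 -0.3831  0.0112] F [-2.7  1.7  6. ] open 0.0453
lift t57.8 [ 0.5896 -0.3828  0.0991] F [0.3 0.2 0.4] open 0.0447
```

View pics/s6.png

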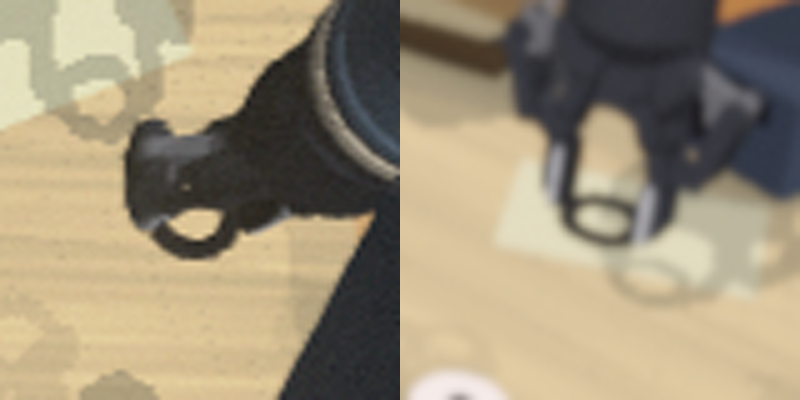

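```bash
python3 - <<'E'
from h import *
robot.reach([*STUD,.12],[0,90,0]);robot.move_l([*STUD,.085],velocity=.1);robot.hold(.2);show()
snap("s7",[*STUD,.06],w=(30,30))
E
```

```text
t60.0 [ 0.6302 -0.0128  0.0857] F [0.2 0.  0.1] open 0.0446
```

View pics/s7.png

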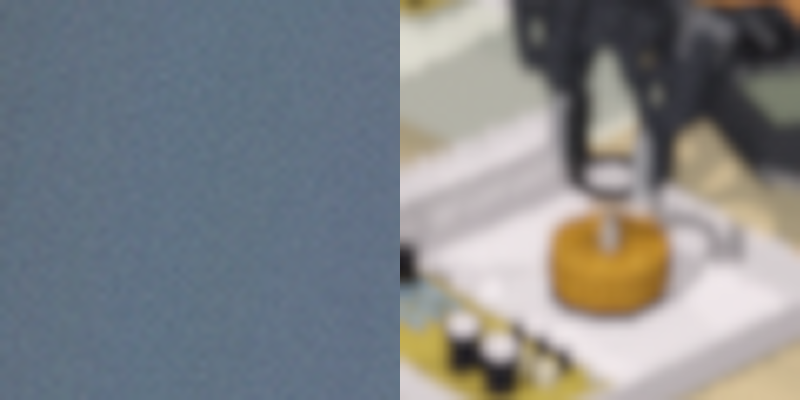

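Aligned. I'll lower it until contact.

```bash
python3 - <<'E'
from h import *
robot.move_l([*STUD,.060],velocity=.06);robot.hold(.1);show()
print(down(*STUD,0,.060,.0515,step=.0008,thr=2,v=.02));show()
E
```

```text
t60.8 [ 0.6299 -0.0127  0.0603] F [ 1.   0.5 -0.1] open 0.0447
(0.05359999999999998, True)
 t62.8 [ 0.6298 -0.0127  0.0541] F [-3.2 -0.   7.7] open 0.0447
```

```bash
python3 - <<'E'
from h import *
jaws.command_gripper(.062);show("rel")
robot.move_l([*STUD,.12],velocity=.15)
robot.reach([.58,.2,.14],[0,90,0])
x,y=.553,.419
robot.reach([x,y,.07],[0,90,90]);show()
snap("s8",[*STUD,.05],w=(30,30))
for n in("top","side"):
    eyes.get_image(n)
    for t,z in(("small_pad",.043),("transformer",.015),("dished_washer",0)):
      for d in eyes.regions_of(n,t):
        s=locate(n,d["pixels"],t,z);print(n,t,round(d["confidence"],2),s)
E
```

```text
rel t63.1 [ 0.6297 -0.0127  0.0535] F [ 0.   0.4 -0.2] open 0.0619
 t65.7 [0.5539 0.4178 0.0701] F [-0.1  0.2  0.5] open 0.0621
top small_pad 0.63 (array([ 0.62819868, -0.01298753]), 0.9981752771718323)
top transformer 0.78 (array([0.42039436, 0.15222921]), 0.9239345524969038)
top transformer 0.52 (array([0.35633556, 0.32476132]), 0.5154210193987426)
top transformer 0.17 (array([0.54775244, 0.40976495]), 0.36512133232286303)
top dished_washer 0.45 (array([0.55228694, 0.41890061]), 0.960369046608139)
side small_pad 0.45 (array([ 0.62546493, -0.01740967]), 0.7920070697123351)
side transformer 0.69 (array([0.33999701, 0.29797997]), 0.43746784962284363)
side transformer 0.64 (array([0.40995965, 0.13008892]), 1.008013844538212)
side transformer 0.48 (array([ 0.6220375 , -0.02285413]), 0.7644202591526807)
side dished_washer 0.46 (array([0.5528478 , 0.41547697]), 0.98539640257591)
side dished_washer 0.24 (array([0.60870394, 0.01835743]), 28.183293567598067)
```

View pics/s8.png

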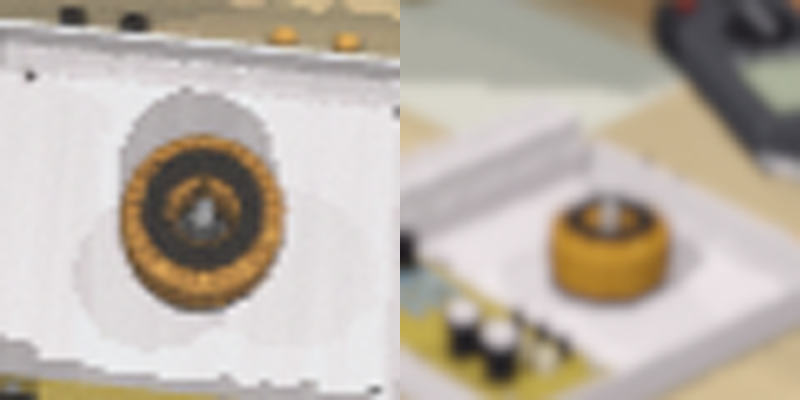

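Small pad centred on the transformer. Next the washer, gripped on its upturned rim with the tips about 6 mm above its base, so they stay clear of the pad when it seats.

```bash
python3 - <<'E'
from h import *
x,y=.553,.418
z=.006+tip(.044);print(z)
robot.move_l([x,y,.03],[0,90,90],velocity=.12)
print(down(x,y,90,.03,z,step=(.03-z)/4,thr=4,v=.05))
jaws.command_gripper(.036,20);show("x grip")
jaws.command_gripper(.062);robot.move_l([x,y,.045],velocity=.12)
robot.reach([x,y,.045],[0,90,0])
print(down(x,y,0,.045,z,step=(.045-z)/4,thr=4,v=.08))
jaws.command_gripper(.036,40);show("y grip")
robot.move_l([x,y,.12],velocity=.1);robot.hold(.1);show("lift")
snap("s9",[x,y,.12],w=(40,40))
E
```

```text
0.015020786112337299
(np.float64(0.0150207861123373), False)
x grip t68.0 [0.553  0.4181 0.0152] F [-0.7 -0.5  1.8] open 0.0423
(np.float64(0.0150207861123373), False)
y grip t71.5 [0.5532 0.418  0.0157] F [-2.7 -2.2  4.9] open 0.0414
lift t72.8 [0.5527 0.4177 0.1192] F [ 0.4  0.  -0.9] open 0.0409
```

View pics/s9.png

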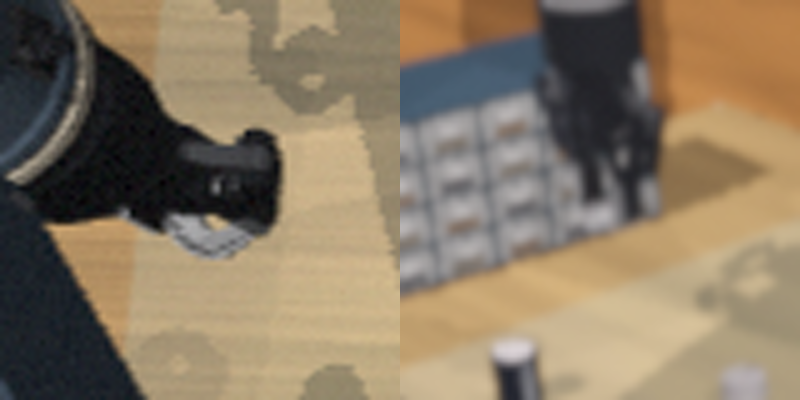

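```bash
python3 - <<'E'
from h import *
robot.reach([.60,.2,.14],[0,90,0]);robot.reach([*STUD,.12],[0,90,0]);robot.move_l([*STUD,.09],velocity=.1);robot.hold(.2);show()
snap("s10",[*STUD,.06],w=(30,30))
E
```

```text
t75.3 [ 0.6302 -0.0125  0.0908] F [ 0.1 -0.2  0.3] open 0.0412
```

View pics/s10.png

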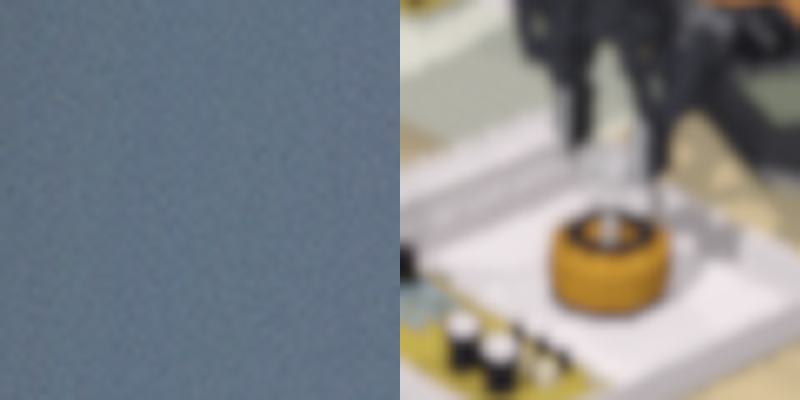

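```bash
python3 - <<'E'
from h import *
robot.move_l([*STUD,.075],velocity=.06);robot.hold(.1)
print(down(*STUD,0,.075,.057,step=.001,thr=1.8,v=.03));show()
E
```

```text
(0.05899999999999998, True)
 t79.9 [ 0.6298 -0.0127  0.0593] F [-1.8 -0.5  4. ] open 0.0409
```

Contact came at 0.059, as expected for a seated washer (0.0585). Releasing.

```bash
python3 - <<'E'
from h import *
jaws.command_gripper(.060);show("rel")
robot.move_l([*STUD,.13],velocity=.12)
robot.reach([.40,.05,.30],[0,90,0])
robot.move_joints([100,-10,0,80,0,90]);show()
snap("s11",[*STUD,.05],w=(25,25))
for n in("top","side"):
    eyes.get_image(n)
    for t,z in(("dished_washer",.0435),("solder_reel",0),("tape_roll",0),("capacitor",0),("volume_knob",0)):
      for d in eyes.regions_of(n,t)[:2]:
        s=locate(n,d["pixels"],t,z);print(n,t,round(d["confidence"],2),s)
E
python3 -c "
from h import *
cv2.imwrite('pics/top12.png',cv2.resize(eyes.get_image('top')[:,:,::-1],None,fx=1.5,fy=1.5))"
```

```text
rel t80.2 [ 0.6297 -0.0127  0.0589] F [-0.2  0.2  0. ] open 0.0599
 t84.3 [-0.0764  0.4364  0.4379] F [-0.3 -0.1 -0.3] open 0.0599
top dished_washer 0.62 (array([ 0.62998888, -0.01261353]), 0.8726172989115185)
top solder_reel 0.89 (array([ 0.46482843, -0.38284053]), 1.0425905586853017)
top tape_roll 0.75 (array([ 0.44426737, -0.24462462]), 0.9960649541336916)
top capacitor 0.6 (array([0.43931037, 0.39625093]), 1.0074548336579634)
top volume_knob 0.53 (array([0.56454073, 0.28410101]), 0.9355355744258976)
side dished_washer 0.66 (array([ 0.63037021, -0.01521624]), 0.8844414322839107)
side solder_reel 0.79 (array([ 0.46717872, -0.38538469]), 1.018095412826868)
side tape_roll 0.62 (array([ 0.44517614, -0.24803457]), 0.9659965779065958)
side capacitor 0.68 (array([0.43805369, 0.38968999]), 0.9846569134480955)
side capacitor 0.42 (array([ 0.42933523, -0.2602493 ]), 1.0332450821406247)
side volume_knob 0.6 (array([0.56440679, 0.27858228]), 1.1237320708604184)
```

View pics/s11.png

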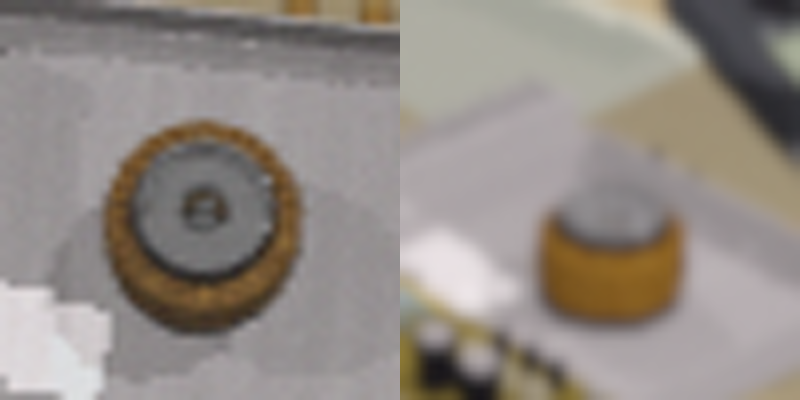

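View pics/top12.png

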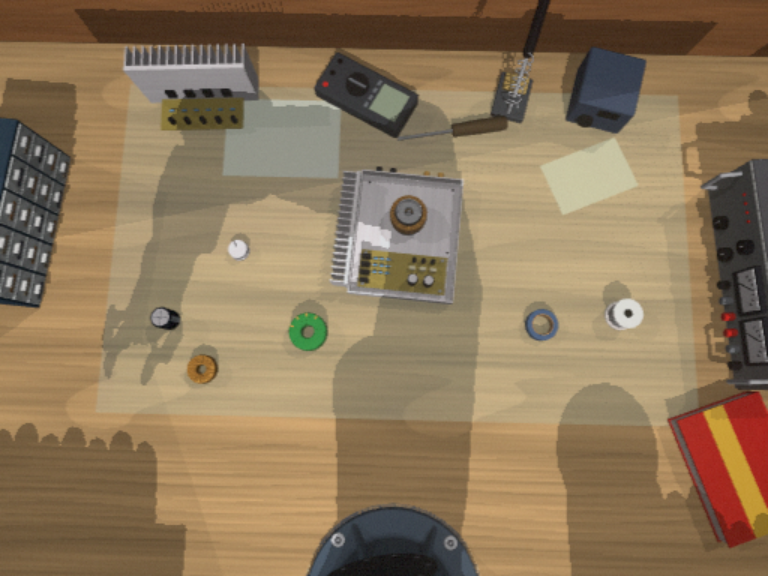

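```bash
python3 -c "
from h import *
job.job_done()"
```

```text
the job is handed in; nothing more can be done
```

The stack is mounted on the stud in the order asked: wide pad, transformer (the larger amber one), small pad, dished washer. I handed the job in at about 85 s of the 136 s allowed.

- **Locating the stud:** I found it by touching the wide pad's hole against it, at about (0.6297, −0.0127) m, and centred every part on that point.
- **Heights:** the transformer, small pad and washer met resistance within about 0.5 mm of the height expected for a seated part, and the wide pad within about 1.3 mm. The transformer was lowered in small steps and not dropped. The washer would have stopped about 4.5 mm higher if it had not entered the small pad's hole.
- **Final pictures:** the washer looks level and centred, about 0.3 mm from the stud by the top camera. The solder reel, tape roll, capacitor and knob show within about 2 mm of where they first stood, which is measurement noise. The green and small amber decoys were left alone.
- **Checks that disagreed:**
  - The side camera placed things 2–9 mm to −y of the top camera, so I relied on the top camera and the touch measurement.
  - The gripper's opening read 1–4 mm less than the parts' true diameters, but each part was held securely and looked level.
- **Not checked:** I never made out the transformer's solder tags in the pictures. The small pad came down at the expected height, so they did not appear to hold it up.

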